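# Gauge a cylinder's stroke with a depth rod

### The arm

A 6-joint arm with a two-finger parallel gripper is mounted at the origin on the work surface. World frame = base frame: x ahead of the robot, y to its left, z up, the work surface at z = 0. Lengths are in mm, angles in degrees, forces in N, time in s.
With the tool pointing down it reaches from about 350 to 925 mm from the base axis. Payload 6.4 kg.
Tool frame: the origin (TCP) lies at the very end of the fingers, on their centre line; the grasp point (between the pads) lies 19 mm behind it; z points along the fingers, y is the line along which they close (so a half turn about z gives the same grasp; the last joint's range is limited). The gripper opens to 94 mm and grips with 3 to 60 N. Pads are 16 mm wide; open, the fingers measure 119 mm over their backs; the gripper's body (75 mm by 177 mm) begins 78 mm behind the grasp point.
Start: joints at [-73.574, 14.043, 89.255, -0, 76.702, -9.975], TCP at [289.038, -582.212, 205.455] pointing down, gripper open.
Joint ranges: [-179.41, 179.41], [-58.25, 129.5], [7.25, 145.43], [-54.29, 234.29], [11.92, 165.04], [-157.13, 157.13]. Speed limits (degrees/s): [147.25, 147.25, 180, 180, 180, 180].

### API

Orientations are given as a 3x3 rotation matrix whose columns are the frame's x, y, z axes.
In Python, from station import monitor, cams, ticket gives the robot as it stands.
- The arm moves only by the tool jog_arm, never from a script. Its arguments are lists of equal length, an entry for each row: "translation": the shift along the tool's x, y, z in normalised numbers (1 is 400 mm), a list of three; "rot": the turn, a rotation vector about the tool's x, y, z in normalised numbers (1 is pi rad), a list of three; "hand": the closure, from 0 (fully open) to 1 (shut). In form: {"translation": [[x, y, z], ...], "rot": [[rx, ry, rz], ...], "hand": [hand, ...]}. A call has 1 to 20 rows; each row is the pose to reach, as a shift and turn from the pose commanded when the call began, along the tool's axes at that moment; what a row does not reach only later rows make up. A row lasts 1/10 s, in which the tool goes at most 50 mm and 8.59 degrees, less where a joint would pass 70% of its speed; a pose out of reach is approached as far as the arm can. No shift or turn number may pass 1 either way. A call with a gripper value outside its range is refused whole. The fingers move at their own pace and stop on an object; the grip force is fixed at half the most. Time passes only in rows, so rows that repeat a pose let the fingers close. It gives the time, the measured TCP pose, the force, the opening and the grip force at its end, in the units of the state.
- monitor.get_state(): the state, without advancing time (a new reading comes with each control period).
- cams.get_image(name): name is "side" or "top" or "wrist"; returns the picture (400x640x3 uint8, red, green, blue); there is no depth.
- cams.camera_params(name): a dict with "fx", "fy", "cx", "cy" (pixels), "T" (4x4, takes a point from camera to world coordinates); the wrist camera has in their place "mount" (4x4, takes a point from camera to tool coordinates, whose origin is the TCP and whose axes are the flange's). Camera axes: x right, y down, z forward; pixel columns grow to the right and rows downward; lengths in mm; the calibration is good to about 2 mm. A picture is of the moment at which its call begins: read the wrist's pose just before it. camera_params takes no time and is no camera call.
- ticket.close_job(): hands the job in; it is judged then, once.
The state is a dict: "time_s": time; "joints": joint angles; "qd": joint speeds; "joint_torque": joint torques, N m; "ee_pos": TCP position; "tool_rot": TCP orientation; "contact_force": force on the tool from outside, world axes, zero at the start; "wrist_torque": the same for the moment, N m; "opening": finger opening in mm; "grip_force": force on a finger pad.
Only numpy, scipy, OpenCV 4.12 (cv2) and the standard library are available. Lean on these libraries where they do the work, as an engineer would, in place of code of your own. Each camera call takes 0.05 s, during which the arm holds its last target. There are 200 camera calls.

### The job

Take the depth rod (the tall one with the straight round head) out of its rest, slide it tip first down the bore of the aluminium cylinder body and push the stiff piston in there down until it bottoms, seating it with a steady push of 10 to 15 N for half a second and never pressing the rod with more than 25 N. Leave the rod standing on the bottomed piston, then slide the pointer of the scale beside it until the pointer's top edge is level with the top of the rod, and let go. Leave everything else where it is.

Things in the scene. Friction and masses are not known exactly. Their poses are not given: they have to be found in the camera images.
- rod: depth rod, steel, about 0.22 kg, 110 mm long: shaft 16 mm in diameter and 90 mm long with a 3 mm chamfer at the tip, then a plain cylindrical head 24 mm in diameter and 20 mm high to grip by. It starts upright in one of the two holes of the rest, 30 mm deep in it. Origin: centre of the tip face; z runs up along the rod to the head
- rod_tip (a point): centre of the rod's tip face (the rod's origin)
- rod_top (a point): centre of the flat top of the rod's head, 110 mm from the tip
- rest: fixed black block 60 x 150 x 40 mm with two upright 18 mm holes, 30 mm deep, 42 mm either side of its centre along its y. Origin: centre of its underside
- cylinder: fixed aluminium block 60 x 60 mm, 80 mm high, standing on the base plate, its top 92 mm above the table; an upright round bore 18 mm in diameter runs down its middle. Origin: centre of its underside, its x parallel to the plate's x
- bore_mouth (a point): centre of the bore's mouth, in the block's top face; z up. Piston: brass disc filling the bore, face first 14 to 50 mm below the mouth, slides down with about 4 N friction (more than the rod's weight) and stays where left. It stops solid 36 to 60 mm below the mouth, at a depth that differs each time and can only be felt: the force then rises well past 4 N and the rod goes no further
- plate: fixed steel base plate 150 x 190 x 12 mm carrying the cylinder block, the scale and, inside the bore, the piston. The bore's axis is at x 0, y -45 mm; the scale post (12 x 26 mm, top 196 mm above the table) at x 26, y 55 mm. Origin: centre of the plate's underside; the pointer's handle sticks out to its -x
- pointer (a joint): height of the sliding pointer on the scale post, 0 to 0.09 m, growing upward; at 0 its top edge is 98 mm above the table. Slides upright with about 4 N friction plus a little drag and stays where it is left. Starts low, below the level it has to be set to
- pointer_edge (a point): tip of the pointer's blade, at its top edge (the blade is 4 mm thick and points to the rod, ending 50 mm short of the bore's axis in y); the edge to set level with the rod's top. The tops of the blade, slide and handle are all at this height
- pointer_grip (a point): grip point in the pointer's handle: a bar 14 mm wide (along the plate's y) and 16 mm high that sticks out 70 mm from the slide along the plate's -x, free end 59 mm before the plate's centre line; the point is in mid-bar, 21 mm from that end and 8 mm below the top edge. Pinch it from above, fingers closing along the plate's y
- plug_gauge: bystander: plug gauge standing in the other hole of the rest; 78 mm tall, 16 mm shaft with a mushroom-shaped head 36 mm across; shorter than the rod. Origin: centre of its foot
- bush: bystander: brass ring 28 mm across, 18 mm high, lying on the base plate. Origin: centre of its underside
- oiler: bystander: white bottle, 44 mm across, 120 mm tall. Origin: centre of its underside
- grease_jar: bystander: grey jar, 60 mm across, 60 mm tall. Origin: centre of its underside
- wrench: bystander: wrench 170 mm long lying flat, along its x
- screwdriver: bystander: screwdriver 180 mm long lying flat, along its x
- collar: bystander: steel ring 44 mm across, 16 mm high. Origin: centre of its underside
Things that resemble listed ones, but are neither listed nor needed, are in the scene too. Leave any green look-alike of the plate alone. Leave any pink look-alike of the rod alone.

How it is judged:
By the outcome, as a careful person would: the job done as asked, in the order asked, and still so for the second after the job is handed in, with the robot touching nothing.
It also fails if it takes over 70 s, if anything falls off the work surface, if the arm or the gripper's body presses on something with over 40 N, if the wrist force passes 120 N, or if a joint passes its speed limit or range.

## Working session

There is one attempt and no reset: what is moved stays moved. The work goes in short steps, Python scripts to look and compute and a tool call to move; the robot and the scene stay as the last step left them, time stands still between calls to the robot, and variables do not carry over. Pictures are saved under pics/ and viewed, at most 10 in all, crops included, and the job is handed in when it is done.

Besides the shell and the picture viewer there is one more tool, called after "Request:" by a JSON object that holds its "name" and its "arguments", one argument or row to a line. jog_arm: Moves the arm, as the interface text tells. Its arguments: {"type":"object","properties":{"translation":{"type":"array","items":{"type":"array","items":{"type":"number"}}},"rot":{"type":"array","items":{"type":"array","items":{"type":"number"}}},"hand":{"type":"array","items":{"type":"number"}}},"required":["translation","rot","hand"]}

```bash
mkdir -p pics
cat > h.py <<'E'
import numpy as np, cv2
from station import monitor, cams, ticket
def snap(n,f):
    s=monitor.get_state(); im=cams.get_image(n); cv2.imwrite('pics/'+f,im[:,:,::-1]); return s,im
def cam(n,s=None):
    p=cams.camera_params(n)
    if n=='wrist':
        T=np.eye(4);T[:3,:3]=np.array(s['tool_rot']);T[:3,3]=s['ee_pos'];T=T@np.array(p['mount'])
    else: T=np.array(p['T'])
    return p,T
def px2w(n,u,v,z,s=None):
    p,T=cam(n,s);d=T[:3,:3]@np.array([(u-p['cx'])/p['fx'],(v-p['cy'])/p['fy'],1]);o=T[:3,3]
    return o+d*(z-o[2])/d[2]
def w2px(n,P,s=None):
    p,T=cam(n,s);c=T[:3,:3].T@(np.array(P,float)-T[:3,3]);return p['cx']+p['fx']*c[0]/c[2],p['cy']+p['fy']*c[1]/c[2]
E
python3 - <<'E'
from h import *
for n in('top','side'):
    s,im=snap(n,n+'0.png');p,T=cam(n);print(n,p['fx'],p['cx'],p['cy'],T.round(3).tolist())
print(s); print(cams.camera_params('wrist'))
E
```

```text
top 479.3900663114009 318.606922748149 201.45222489751626 [[-0.001, -0.997, 0.071, 426.287], [-1.0, 0.002, 0.013, 28.994], [-0.013, -0.071, -0.997, 1300.122], [0.0, 0.0, 0.0, 1.0]]
side 477.8923160046724 318.8727267096966 202.74230250593249 [[0.724, -0.33, 0.605, -226.634], [-0.689, -0.374, 0.621, -697.107], [0.021, -0.867, -0.499, 690.702], [0.0, 0.0, 0.0, 1.0]]
{'time_s': 0.05, 'joints': array([-7.35735473e+01,  1.40827441e+01,  8.93209622e+01, -2.54305274e-03,
        7.67020183e+01, -9.97302959e+00]), 'qd': array([-0.08414916, -0.12635162, -0.04969175,  0.0833272 , -0.01448228,
        0.01669944]), 'joint_torque': array([ 1.21074780e-03, -4.17244470e+01, -3.15823030e+01,  6.88487012e-02,
        3.09093541e-02, -5.18521085e-05]), 'ee_pos': array([ 288.8586993 , -581.64679902,  204.39776131]), 'tool_rot': array([[ 8.95711299e-01,  4.44635752e-01, -5.63236821e-04],
       [ 4.44636022e-01, -8.95709617e-01,  1.75771027e-03],
       [ 2.77044190e-04, -1.82483633e-03, -9.99998297e-01]]), 'contact_force': array([-0.13056756, -0.86430651, -0.0964364 ]), 'wrist_torque': array([-0.04221754, -0.02434875,  0.04548387]), 'grip_force': 0.0, 'opening': 93.97438040642267}
{'fx': 288.4355826637743, 'fy': 288.4355826637743, 'cx': 314.50449416192436, 'cy': 197.82062979827722, 'mount': array([[ 3.75617415e-04, -9.57987611e-01, -2.86809337e-01,
         8.36179720e+01],
       [ 9.99999764e-01,  5.25048682e-04, -4.44102717e-04,
         1.57348954e-02],
       [ 5.76033766e-04, -2.86809103e-01,  9.57987582e-01,
        -1.78627887e+02],
       [ 0.00000000e+00,  0.00000000e+00,  0.00000000e+00,
         1.00000000e+00]])}
```

View pics/top0.png

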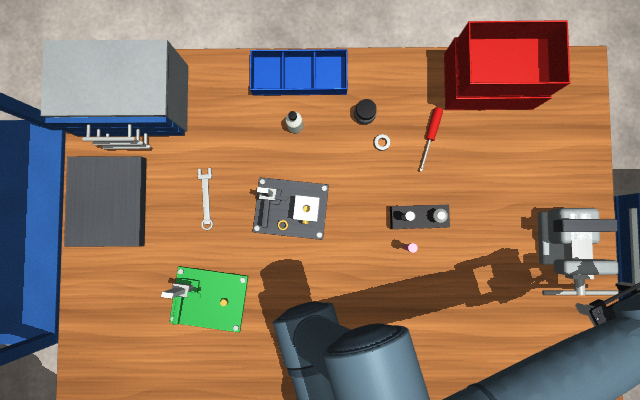

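View pics/side0.png

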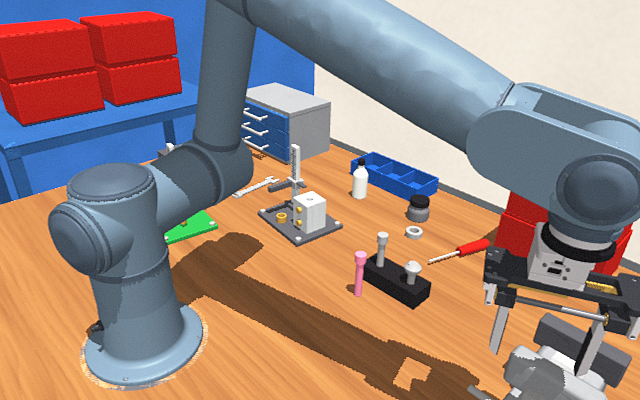

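Run:
```python
import cv2,numpy as np
a=cv2.imread('pics/top0.png');b=cv2.imread('pics/side0.png')
A=cv2.resize(a[170:250,245:345],None,fx=4,fy=4,interpolation=2);B=cv2.resize(a[170:250,370:470],None,fx=4,fy=4,interpolation=2)
C=cv2.resize(b[135:285,250:450],None,fx=2,fy=2,interpolation=2)[:270]
cv2.imwrite('pics/c1.png',np.vstack([np.hstack([A,B]),np.hstack([C,np.zeros((270,400,3),np.uint8)])]))
```

```text
(no output)
```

View pics/c1.png

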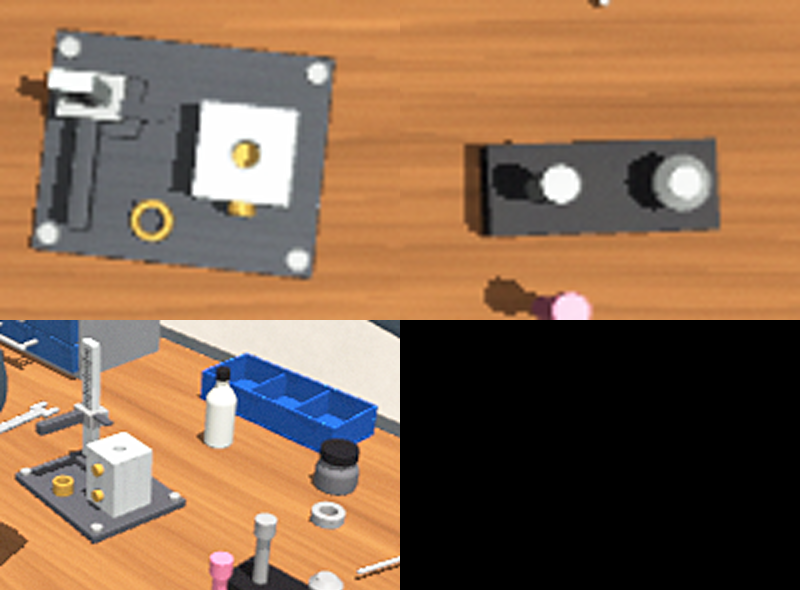

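Run:
```python
from h import *
q=lambda x,y,ox:(ox+(x+.5)/4-.5,170+(y+.5)/4-.5)
R=px2w('top',*q(161,184,370),120);print('rod',R)
print('plug',px2w('top',*q(285,183,370),88))
print('pink',px2w('top',*q(171,310,370),120))
r=[px2w('top',*q(x,y,370),40)for x,y in((88,146),(318,139),(319,228),(90,235))];print('rest',np.mean(r,0),r)
B=px2w('top',*q(246,154,245),92);print('bore',B)
b=[px2w('top',*q(x,y,245),92)for x,y in((201,101),(299,111),(292,207),(194,195))];print('blk',np.mean(b,0),b)
c=[px2w('top',*q(x,y,245),12)for x,y in((56,30),(334,60),(312,277),(32,250))];print('plate',np.mean(c,0),c)
e=np.array(c[0])-c[1]+np.array(c[3])-c[2]; yaw=np.degrees(np.arctan2(-e[0],e[1]));print('yaw',yaw)
print('side rod', w2px('side',R), 'bore',w2px('side',B))
s=monitor.get_state();Rt=s['tool_rot'];print(Rt.T@(np.array([R[0],R[1],250])-s['ee_pos']),np.degrees(np.arctan2(Rt[1,0],Rt[0,0])))
```

```text
rod [ 475.04082624 -179.52008963  120.        ]
plug [ 476.84243637 -263.15087465   88.        ]
pink [ 397.97546293 -184.4708049   120.        ]
rest [ 476.3710392  -221.53163877   40.        ] [array([ 503.41749589, -146.17823501,   40.        ]), array([ 507.68749504, -296.86455092,   40.        ]), array([ 449.35716884, -296.31020948,   40.        ]), array([ 445.02199704, -146.77355966,   40.        ])]
bore [495.64970504  76.58913508  92.        ]
blk [496.01938034  76.28660594  92.        ] [array([529.29727554, 105.09019117,  92.        ]), array([522.79831799,  43.08837808,  92.        ]), array([462.15439337,  47.58808156,  92.        ]), array([469.82753444, 109.37977295,  92.        ])]
plate [500.47267675 121.95640175  12.        ] [array([584.60990845, 208.48654104,  12.        ]), array([563.66602628,  20.34262222,  12.        ]), array([417.6456424 ,  35.48129713,  12.        ]), array([435.96912989, 223.5151466 ,  12.        ])]
yaw -5.959246105780772
side rod (np.float64(383.6119551847789), np.float64(234.85413038337063)) bore (np.float64(310.00572187473176), np.float64(199.1810875600998))
[ 345.57628839 -277.50811246  -44.94784453] 26.403819258577567
```

Units first: shifts go in shares of 400 mm and turns go in shares of pi rad. So 345.6 mm / 400 = 0.864, -277.5 mm / 400 = -0.6938, -2.576 rad / 3.1416 = -0.82.

Request:
{"name": "jog_arm", "arguments": {
  "translation": [
    [0,0,-0.0375],
    [0.125,-0.1,-0.0375],
    [0.25,-0.2,-0.0375],
    [0.375,-0.3,-0.0375],
    [0.4875,-0.3925,-0.0375],
    [0.6,-0.4825,-0.0375],
    [0.7125,-0.5725,-0.0375],
    [0.8,-0.6425,-0.0375],
    [0.864,-0.6938,-0.0375],
    [0.864,-0.6938,-0.0375],
    [0.864,-0.6938,-0.0375],
    [0.864,-0.6938,-0.0375],
    [0.864,-0.6938,-0.0375],
    [0.864,-0.6938,-0.0375],
    [0.864,-0.6938,-0.0375],
    [0.864,-0.6938,-0.0375],
    [0.864,-0.6938,-0.0375],
    [0.864,-0.6938,-0.0375],
    [0.864,-0.6938,-0.0375],
    [0.864,-0.6938,-0.0375]
  ],
  "rot": [
    [0,0,-0.0446],
    [0,0,-0.0891],
    [0,0,-0.1337],
    [0,0,-0.1783],
    [0,0,-0.2228],
    [0,0,-0.2674],
    [0,0,-0.3119],
    [0,0,-0.3565],
    [0,0,-0.4011],
    [0,0,-0.4456],
    [0,0,-0.4902],
    [0,0,-0.5348],
    [0,0,-0.5793],
    [0,0,-0.6239],
    [0,0,-0.6685],
    [0,0,-0.713],
    [0,0,-0.7576],
    [0,0,-0.8021],
    [0,0,-0.82],
    [0,0,-0.82]
  ],
  "hand": [0.5,0.5,0.5,0.5,0.5,0.5,0.5,0.5,0.5,0.5,0.5,0.5,0.5,0.5,0.5,0.5,0.5,0.5,0.5,0.5]
}}

```text
time_s: 2.1
ee_pos: [474.9, -179.8, 220.0]
tool_rot: [[-0.994, 0.105, -0.001], [0.105, 0.994, 0.0], [0.001, 0.0, -1.0]]
contact_force: [0.4, 0.8, -0.3]
opening: 46.7
grip_force: 0.0
```

Run:
```python
from h import *
s,im=snap('wrist','w1.png');print(s['time_s'],s['ee_pos'],s['tool_rot'],s['joints'],s['opening'],s['contact_force'])
print(w2px('wrist',[475,-179.5,120],s),w2px('wrist',[475,-179.5,40],s))
```

```text
2.1 [ 474.94210869 -179.78319913  220.03990341] [[-9.94494353e-01  1.04787941e-01 -6.85595932e-04]
 [ 1.04787642e-01  9.94494515e-01  4.58581082e-04]
 [ 7.29875162e-04  3.84214315e-04 -9.99999660e-01]] [-3.35441360e+01 -6.08148832e+00  1.08912365e+02  1.97591395e-04
  7.72163818e+01 -1.17529238e+02] 46.71460906033812 [ 0.3914809   0.78999971 -0.27976392]
(np.float64(314.7824716058327), np.float64(198.77301804730482)) (np.float64(314.6628207980463), np.float64(180.62171282381968))
```

View pics/w1.png

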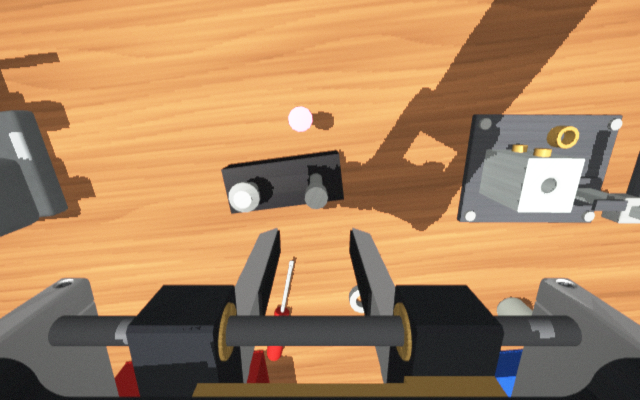

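Run:
```python
import cv2,numpy as np
a=cv2.imread('pics/w1.png')
A=cv2.resize(a[155:225,285:345],None,fx=6,fy=6,interpolation=0);B=cv2.resize(a[145:225,500:600],None,fx=4,fy=4,interpolation=0)
o=np.zeros((420,760,3),np.uint8);o[:,:360]=A;o[:320,360:]=B;cv2.imwrite('pics/c2.png',o)
```

```text
(no output)
```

View pics/c2.png

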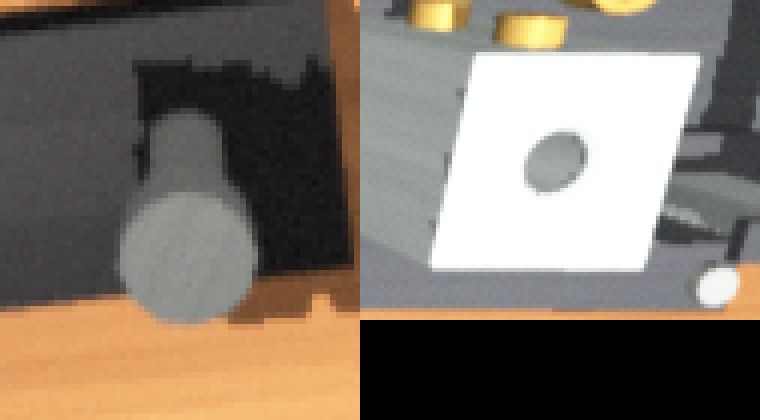

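Run:
```python
from h import *
s=monitor.get_state()
f=lambda x,y,k,ox,oy:(ox+(x+.5)/k-.5,oy+(y+.5)/k-.5)
R=px2w('wrist',*f(188,256.5,6,285,155),120,s);B=px2w('wrist',*f(196,162,4,500,145),92,s)
b=[px2w('wrist',*f(x,y,4,500,145),92,s) for x,y in((111,52),(340,54),(285,270),(71,270))]
print(R,B,np.mean(b,0));
```

```text
[ 473.69358331 -178.25569823  120.        ] [495.07317208  76.22240916  92.        ] [495.94425805  77.70801037  92.        ]
```

Scaled: 129 mm / 400 = 0.3225, 110 mm / 400 = 0.275.

Request:
{"name": "jog_arm", "arguments": {
  "translation": [
    [0.0015,0.002,0.1],
    [0.0015,0.002,0.2],
    [0.0015,0.002,0.275],
    [0.0015,0.002,0.3225],
    [0.0015,0.002,0.3225],
    [0.0015,0.002,0.3225],
    [0.0015,0.002,0.3225],
    [0.0015,0.002,0.3225],
    [0.0015,0.002,0.3225],
    [0.0015,0.002,0.3225],
    [0.0015,0.002,0.3225]
  ],
  "rot": [
    [0,0,0],
    [0,0,0],
    [0,0,0],
    [0,0,0],
    [0,0,0],
    [0,0,0],
    [0,0,0],
    [0,0,0],
    [0,0,0],
    [0,0,0],
    [0,0,0]
  ],
  "hand": [0.5,0.5,0.5,0.5,0.5,0.9,0.9,0.9,0.9,0.9,0.9]
}}

```text
time_s: 3.25
ee_pos: [475.7, -179.6, 92.9]
tool_rot: [[-0.994, 0.105, 0.002], [0.105, 0.994, -0.001], [-0.002, -0.001, -1.0]]
contact_force: [0.7, 1.5, 6.3]
opening: 23.5
grip_force: 30.0
```

Run:
```python
from h import *
for i in range(4):
    cams.get_image('wrist'); s=monitor.get_state();print(s['ee_pos'].round(2),s['contact_force'].round(2),s['opening'])
```

```text
[ 475.68 -179.64   92.86] [-0.59  0.98  5.53] 23.178973283373775
[ 475.7  -179.61   92.85] [0.65 0.51 5.96] 23.239083941965728
[ 475.7  -179.64   92.86] [0.58 0.17 5.81] 22.998373424426084
[ 475.7  -179.61   92.86] [0.69 0.71 5.78] 23.812937380141843
```

Scaled: 256 mm / 400 = 0.64, -122 mm / 400 = -0.305.

Request:
{"name": "jog_arm", "arguments": {
  "translation": [
    [0,0,-0.025],
    [0,0,-0.0625],
    [0,0,-0.1125],
    [0,0,-0.2],
    [0,0,-0.305],
    [0.005,0.1125,-0.305],
    [0.0075,0.225,-0.305],
    [0.01,0.3375,-0.305],
    [0.0125,0.45,-0.305],
    [0.015,0.55,-0.305],
    [0.015,0.6125,-0.305],
    [0.015,0.64,-0.305],
    [0.015,0.64,-0.305],
    [0.015,0.64,-0.305],
    [0.015,0.64,-0.305],
    [0.015,0.64,-0.305]
  ],
  "rot": [
    [0,0,0],
    [0,0,0],
    [0,0,0],
    [0,0,0],
    [0,0,0],
    [0,0,0],
    [0,0,0],
    [0,0,0],
    [0,0,0],
    [0,0,0],
    [0,0,0],
    [0,0,0],
    [0,0,0],
    [0,0,0],
    [0,0,0],
    [0,0,0]
  ],
  "hand": [0.9,0.9,0.9,0.9,0.9,0.9,0.9,0.9,0.9,0.9,0.9,0.9,0.9,0.9,0.9,0.9]
}}

```text
time_s: 5.05
ee_pos: [495.5, 75.0, 213.4]
tool_rot: [[-0.994, 0.106, -0.0], [0.106, 0.994, -0.0], [0.0, -0.0, -1.0]]
contact_force: [-0.1, -0.3, -2.4]
opening: 23.0
grip_force: 30.0
```

Run:
```python
from h import *
s,im=snap('wrist','w2.png');s2,jm=snap('side','s2.png');t,km=snap('top','t2.png')
print(s['ee_pos'],s['tool_rot'],s['contact_force'],s['opening'])
A=cv2.resize(im[120:320,215:415],None,fx=2,fy=2);
u,v=map(int,w2px('side',[495,77,130]));B=cv2.resize(jm[v-80:v+70,u-65:u+65],None,fx=3,fy=3)
o=np.zeros((450,790,3),np.uint8);o[:400,:400]=A;o[:,400:]=B;cv2.imwrite('pics/c3.png',o[:,:,::-1]);print(u,v)
for z in (92,130,240):print(z,w2px('wrist',[495.5,76.5,z],s),w2px('side',[495.5,76.5,z]))
```

```text
[495.52041282  75.00535408 213.41170096] [[-9.94324510e-01  1.06389535e-01 -1.88755893e-04]
 [ 1.06389572e-01  9.94324505e-01 -1.95581003e-04]
 [ 1.66876838e-04 -2.14552643e-04 -9.99999963e-01]] [-0.07787246 -0.2837138  -2.38024497] 23.007266556566762
309 185
92 (np.float64(315.91928215308695), np.float64(192.80491054278292)) (np.float64(309.9861721969455), np.float64(199.21320602537202))
130 (np.float64(316.1217926415524), np.float64(203.5618793575944)) (np.float64(310.16563326734206), np.float64(186.00627770532478))
240 (np.float64(317.1975135704837), np.float64(260.70211230867756)) (np.float64(310.718691373199), np.float64(145.30553550683493))
```

View pics/c3.png

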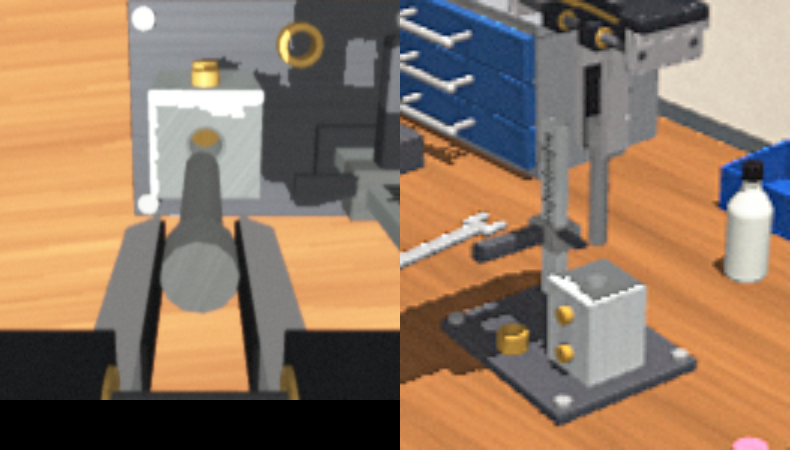

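```bash
python3 - <<'E'
from h import *
s=monitor.get_state()
g=lambda x,y:(215+(x+.5)/2-.5,120+(y+.5)/2-.5)
top=px2w('wrist',*g(200.5,273),240.5,s);print('rodtop',top)
c=[px2w('wrist',*g(x,y),92,s) for x,y in((149,91),(264,90),(262,198),(150,198))];print('blk',np.mean(c,0),[np.linalg.norm(c[i]-c[i-1]) for i in range(4)])
print('bore',px2w('wrist',*g(205,143),92,s))
for nm,P in(('bore',[495.5,76.5,92]),('tip',[495.5,75,130.5])):print(nm,np.array(w2px('wrist',P,s)),(np.array(w2px('wrist',P,s))-[215,120])*2)
# zoomed gradient profiles
im=cv2.cvtColor(cv2.imread('pics/w2.png'),6)
for v in (196,206,214,222,230,236):print(v,im[v,295:340])
E
python3 - <<'E'
import cv2
a=cv2.imread('pics/w2.png')[160:285,285:350];cv2.imwrite('pics/c4.png',cv2.resize(a,None,fx=4.8,fy=4.8,interpolation=0))
E
```

```text
rodtop [492.21939517  76.03641139 240.5       ]
blk [495.54194293  79.12908042  92.        ] [np.float64(59.972724163429554), np.float64(60.38862475014252), np.float64(60.507828161620566), np.float64(62.167014589383946)]
bore [493.94506397  78.62088662  92.        ]
bore [315.4448646  192.82998994] [200.8897292  145.65997987]
tip [314.02686396 203.91084697] [198.05372791 167.82169394]
196 [183 186 187 187 184 185 184 187 184 181 189 186 188 176 171 157 122 117
 107 100 104 106 107 114 113 121 127 127 126 136 164 173 181 190 193 194
 191 189 191 190 191 192 192 191 192]
206 [186 186 186 186 187 185 187 187 189 190 189 183 129  96  95  98  97  94
  95  94  95 102  96  98  96  95  92  90  93 121 180 188 193 194 190 191
 190 192 191 190 191 194 198 189 192]
214 [184 184 189 186 186 189 189 187 187 191 187 148 100  92  93  97  97  94
  98  98  96  97  98  97  96  96  96  94  90 101 162 187 189 187 193 195
 194 191 190 193 194 192 189 189 186]
222 [132 135 136 135 134 130 134 136 135 135 121  91  92  94  95  95  97  97
  95  97  95  97  98  99  98  97  92  92  90  90 104 131 137 136 138 136
 134 136 139 136 137 136 137 137 137]
230 [103 100 132 189 193 193 193 195 188 168 105  97  96  97 100  99 101 103
 103 101 100 101 101  96  95 103 100  96  90  86  95 151 190 191 190 189
 185 135  98  85 124 131 129 129 132]
236 [ 31  27  81 176 158 119  97  93  99 101  97 101  98  97 100  98 100  99
 101  98  97 100 102  99 104 104  99  99  98  98  97  95  99  97 105 144
 186  89  29  30  57 121 127 129 130]
```

View pics/c4.png

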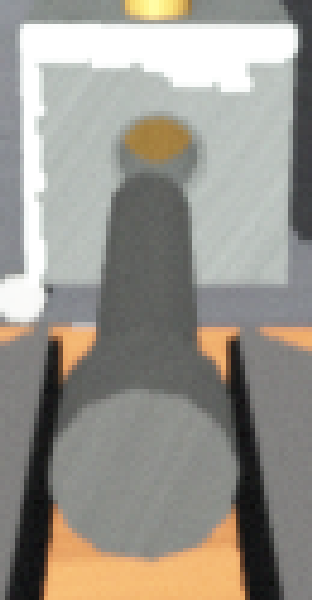

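Run:
```python
from h import *
s=monitor.get_state()
print('tip',px2w('wrist',315.7,200.9,130.5,s),'bore',px2w('wrist',318.1,192.1,92,s))
```

```text
tip [492.68055878  76.89769458 130.5       ] bore [494.98818237  79.4358775   92.        ]
```

Scaled: 33 mm / 400 = 0.0825, -1.4 mm / 400 = -0.0035.

Request:
{"name": "jog_arm", "arguments": {
  "translation": [
    [-0.0035,0.0053,0.0375],
    [-0.0035,0.0053,0.07],
    [-0.0035,0.0053,0.0825],
    [-0.0035,0.0053,0.0825],
    [-0.0035,0.0053,0.0825]
  ],
  "rot": [
    [0,0,0],
    [0,0,0],
    [0,0,0],
    [0,0,0],
    [0,0,0]
  ],
  "hand": [0.9,0.9,0.9,0.9,0.9]
}}

```text
time_s: 5.7
ee_pos: [497.1, 78.1, 180.3]
tool_rot: [[-0.995, 0.105, -0.0], [0.105, 0.995, 0.0], [0.0, 0.0, -1.0]]
contact_force: [-0.5, 0.5, -1.3]
opening: 23.7
grip_force: 30.0
```

Run:
```python
from h import *
s,im=snap('wrist','w3.png');s2,jm=snap('side','s3.png')
print(s['time_s'],s['ee_pos'],s['contact_force'])
A=cv2.resize(im[150:230,280:350],None,fx=6,fy=6,interpolation=0)
u,v=map(int,w2px('side',[495,77,95]));B=cv2.resize(jm[v-30:v+30,u-30:u+30],None,fx=6,fy=6,interpolation=0)
o=np.zeros((480,780,3),np.uint8);o[:,:420]=A;o[:360,420:]=B;cv2.imwrite('pics/c5.png',o[:,:,::-1]);print(u,v)
```

```text
5.7 [497.07371712  78.08841652 180.26434686] [-0.49543887  0.46669284 -1.34558857]
309 198
```

View pics/c5.png

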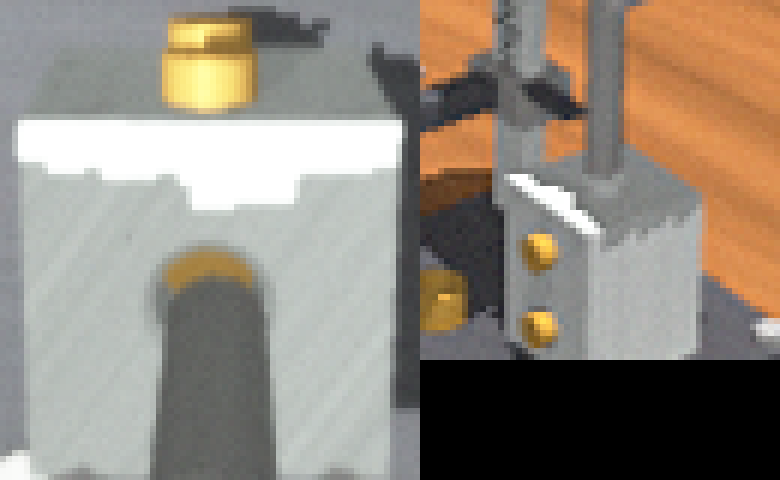

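Scaled: 11 mm / 400 = 0.0275, 1.2 mm / 400 = 0.003.

Request:
{"name": "jog_arm", "arguments": {
  "translation": [
    [0.003,-0.0023,0],
    [0.003,-0.0023,0.005],
    [0.003,-0.0023,0.01],
    [0.003,-0.0023,0.0125],
    [0.003,-0.0023,0.015],
    [0.003,-0.0023,0.0175],
    [0.003,-0.0023,0.02],
    [0.003,-0.0023,0.0225],
    [0.003,-0.0023,0.025],
    [0.003,-0.0023,0.0275],
    [0.003,-0.0023,0.0275],
    [0.003,-0.0023,0.0275]
  ],
  "rot": [
    [0,0,0],
    [0,0,0],
    [0,0,0],
    [0,0,0],
    [0,0,0],
    [0,0,0],
    [0,0,0],
    [0,0,0],
    [0,0,0],
    [0,0,0],
    [0,0,0],
    [0,0,0]
  ],
  "hand": [0.9,0.9,0.9,0.9,0.9,0.9,0.9,0.9,0.9,0.9,0.9,0.9]
}}

```text
time_s: 7.0
ee_pos: [495.8, 77.3, 169.5]
tool_rot: [[-0.995, 0.105, 0.0], [0.105, 0.995, -0.0], [-0.0, -0.0, -1.0]]
contact_force: [-1.0, -0.5, -2.7]
opening: 23.4
grip_force: 30.0
```

Scaled: 26 mm / 400 = 0.065, 24 mm / 400 = 0.06.

Request:
{"name": "jog_arm", "arguments": {
  "translation": [
    [0,0,0.005],
    [0,0,0.01],
    [0,0,0.015],
    [0,0,0.02],
    [0,0,0.025],
    [0,0,0.03],
    [0,0,0.035],
    [0,0,0.04],
    [0,0,0.045],
    [0,0,0.05],
    [0,0,0.055],
    [0,0,0.06],
    [0,0,0.065],
    [0,0,0.065],
    [0,0,0.065]
  ],
  "rot": [
    [0,0,0],
    [0,0,0],
    [0,0,0],
    [0,0,0],
    [0,0,0],
    [0,0,0],
    [0,0,0],
    [0,0,0],
    [0,0,0],
    [0,0,0],
    [0,0,0],
    [0,0,0],
    [0,0,0],
    [0,0,0],
    [0,0,0]
  ],
  "hand": [0.9,0.9,0.9,0.9,0.9,0.9,0.9,0.9,0.9,0.9,0.9,0.9,0.9,0.9,0.9]
}}

```text
time_s: 8.5
ee_pos: [496.0, 77.2, 143.6]
tool_rot: [[-0.995, 0.105, 0.0], [0.105, 0.995, -0.0], [-0.0, 0.0, -1.0]]
contact_force: [0.2, 1.4, -0.6]
opening: 23.2
grip_force: 30.0
```

Scaled: 6 mm / 400 = 0.015, 5 mm / 400 = 0.0125.

Request:
{"name": "jog_arm", "arguments": {
  "translation": [
    [0,0,0.0025],
    [0,0,0.005],
    [0,0,0.0075],
    [0,0,0.01],
    [0,0,0.0125],
    [0,0,0.015]
  ],
  "rot": [
    [0,0,0],
    [0,0,0],
    [0,0,0],
    [0,0,0],
    [0,0,0],
    [0,0,0]
  ],
  "hand": [0.9,0.9,0.9,0.9,0.9,0.9]
}}

```text
time_s: 9.1
ee_pos: [495.9, 77.3, 137.4]
tool_rot: [[-0.995, 0.105, 0.0], [0.105, 0.995, 0.0], [-0.0, 0.0, -1.0]]
contact_force: [-0.2, -0.2, 1.5]
opening: 23.1
grip_force: 30.0
```

Scaled: 4 mm / 400 = 0.01, 3 mm / 400 = 0.0075.

Request:
{"name": "jog_arm", "arguments": {
  "translation": [
    [0,0,0.0025],
    [0,0,0.005],
    [0,0,0.0075],
    [0,0,0.01]
  ],
  "rot": [
    [0,0,0],
    [0,0,0],
    [0,0,0],
    [0,0,0]
  ],
  "hand": [0.9,0.9,0.9,0.9]
}}

```text
time_s: 9.5
ee_pos: [495.8, 77.3, 133.4]
tool_rot: [[-0.995, 0.105, 0.0], [0.105, 0.995, 0.0], [-0.0, 0.0, -1.0]]
contact_force: [-0.1, -0.4, 1.9]
opening: 23.1
grip_force: 30.0
```

Scaled: 4 mm / 400 = 0.01, 3 mm / 400 = 0.0075.

Request:
{"name": "jog_arm", "arguments": {
  "translation": [
    [0,0,0.0025],
    [0,0,0.005],
    [0,0,0.0075],
    [0,0,0.01]
  ],
  "rot": [
    [0,0,0],
    [0,0,0],
    [0,0,0],
    [0,0,0]
  ],
  "hand": [0.9,0.9,0.9,0.9]
}}

```text
time_s: 9.9
ee_pos: [495.9, 77.3, 129.4]
tool_rot: [[-0.995, 0.105, 0.0], [0.105, 0.995, -0.0], [-0.0, -0.0, -1.0]]
contact_force: [0.9, -1.4, 1.3]
opening: 23.4
grip_force: 30.0
```

Scaled: 4 mm / 400 = 0.01, 3 mm / 400 = 0.0075.

Request:
{"name": "jog_arm", "arguments": {
  "translation": [
    [0,0,0.0025],
    [0,0,0.005],
    [0,0,0.0075],
    [0,0,0.01]
  ],
  "rot": [
    [0,0,0],
    [0,0,0],
    [0,0,0],
    [0,0,0]
  ],
  "hand": [0.9,0.9,0.9,0.9]
}}

```text
time_s: 10.3
ee_pos: [495.9, 77.3, 125.4]
tool_rot: [[-0.995, 0.105, 0.0], [0.105, 0.995, -0.0], [-0.0, -0.0, -1.0]]
contact_force: [0.2, 0.2, 2.3]
opening: 23.1
grip_force: 30.0
```

Scaled: 4 mm / 400 = 0.01, 3 mm / 400 = 0.0075.

Request:
{"name": "jog_arm", "arguments": {
  "translation": [
    [0,0,0.0025],
    [0,0,0.005],
    [0,0,0.0075],
    [0,0,0.01]
  ],
  "rot": [
    [0,0,0],
    [0,0,0],
    [0,0,0],
    [0,0,0]
  ],
  "hand": [0.9,0.9,0.9,0.9]
}}

```text
time_s: 10.7
ee_pos: [498.3, 77.1, 125.0]
tool_rot: [[-0.995, 0.105, 0.005], [0.105, 0.995, -0.0], [-0.005, 0.0, -1.0]]
contact_force: [-1.8, 0.2, 19.5]
opening: 23.3
grip_force: 30.0
```

Scaled: -1.9 mm / 400 = -0.0048, -1 mm / 400 = -0.0025.

Request:
{"name": "jog_arm", "arguments": {
  "translation": [
    [0,0,-0.0025],
    [0,0,-0.0048],
    [0,0,-0.0048],
    [0,0,-0.0048]
  ],
  "rot": [
    [0,0,0],
    [0,0,0],
    [0,0,0],
    [0,0,0]
  ],
  "hand": [0.9,0.9,0.9,0.9]
}}

```text
time_s: 11.1
ee_pos: [497.1, 77.3, 125.2]
tool_rot: [[-0.995, 0.105, 0.003], [0.105, 0.995, -0.0], [-0.003, 0.0, -1.0]]
contact_force: [-1.5, -0.2, 8.9]
opening: 23.3
grip_force: 30.0
```

Slightly more, then hold.

Scaled: 0.4 mm / 400 = 0.001.

Request:
{"name": "jog_arm", "arguments": {
  "translation": [
    [0,0,0.001],
    [0,0,0.001],
    [0,0,0.001],
    [0,0,0.001],
    [0,0,0.001],
    [0,0,0.001],
    [0,0,0.001],
    [0,0,0.001],
    [0,0,0.001],
    [0,0,0.001]
  ],
  "rot": [
    [0,0,0],
    [0,0,0],
    [0,0,0],
    [0,0,0],
    [0,0,0],
    [0,0,0],
    [0,0,0],
    [0,0,0],
    [0,0,0],
    [0,0,0]
  ],
  "hand": [0.9,0.9,0.9,0.9,0.9,0.9,0.9,0.9,0.9,0.9]
}}

```text
time_s: 12.1
ee_pos: [497.3, 77.2, 125.2]
tool_rot: [[-0.995, 0.105, 0.003], [0.105, 0.995, -0.0], [-0.003, 0.0, -1.0]]
contact_force: [-1.6, -0.7, 10.4]
opening: 23.1
grip_force: 30.0
```

Scaled: 100 mm / 400 = 0.25, -85 mm / 400 = -0.2125.

Request:
{"name": "jog_arm", "arguments": {
  "translation": [
    [0,0,-0.003],
    [0,0,-0.0058],
    [0,0,-0.0058],
    [0,0,-0.0058],
    [0,0,-0.0058],
    [0,0,-0.0058],
    [0,0,-0.0058],
    [0,0,-0.0375],
    [0,0,-0.0875],
    [0,0,-0.15],
    [0,0,-0.2125],
    [0.025,0.075,-0.2125],
    [0.0625,0.1625,-0.2125],
    [0.095,0.25,-0.2125],
    [0.095,0.25,-0.2125],
    [0.095,0.25,-0.2125]
  ],
  "rot": [
    [0,0,0],
    [0,0,0],
    [0,0,0],
    [0,0,0],
    [0,0,0],
    [0,0,0],
    [0,0,0],
    [0,0,0],
    [0,0,0],
    [0,0,0],
    [0,0,0],
    [0,0,0],
    [0,0,0],
    [0,0,0],
    [0,0,0],
    [0,0,0]
  ],
  "hand": [0.9,0.9,0.9,0.5,0.5,0.5,0.5,0.5,0.5,0.5,0.5,0.5,0.5,0.5,0.5,0.5]
}}

```text
time_s: 13.7
ee_pos: [468.6, 181.0, 208.8]
tool_rot: [[-0.995, 0.103, 0.001], [0.103, 0.995, -0.0], [-0.001, -0.0, -1.0]]
contact_force: [-0.9, -0.8, -1.2]
opening: 47.3
grip_force: 0.0
```

Run:
```python
from h import *
s,im=snap('wrist','w4.png');s2,jm=snap('side','s4.png')
print(s['time_s'],s['ee_pos'],s['contact_force'],s['opening'])
A=cv2.resize(im[100:290,140:480],None,fx=2.2,fy=2.2)[:,:400*2]
u,v=map(int,w2px('side',[485,120,125]));B=cv2.resize(jm[v-38:v+37,u-50:u+50],None,fx=4,fy=4,interpolation=2)
print(A.shape,u,v)
cv2.imwrite('pics/w4c.png',A[:,:,::-1]);
o=np.zeros((590,748,3),np.uint8);A=cv2.resize(A,(500,280));o[:280,:500]=A;o[290:,:400]=B;cv2.imwrite('pics/c6.png',o[:,:,::-1])
for z in(98,110,130):print(z,w2px('wrist',[468.3,180.4,z],s))
```

```text
13.7 [468.55720232 181.01778806 208.75277226] [-0.90752703 -0.78840876 -1.19202295] 47.29225203422072
(418, 748, 3) 295 183
98 (np.float64(313.9328393666927), np.float64(195.42217281389077))
110 (np.float64(313.91525701551194), np.float64(198.7653057951606))
130 (np.float64(313.8826354887289), np.float64(204.9680087764942))
```

View pics/c6.png

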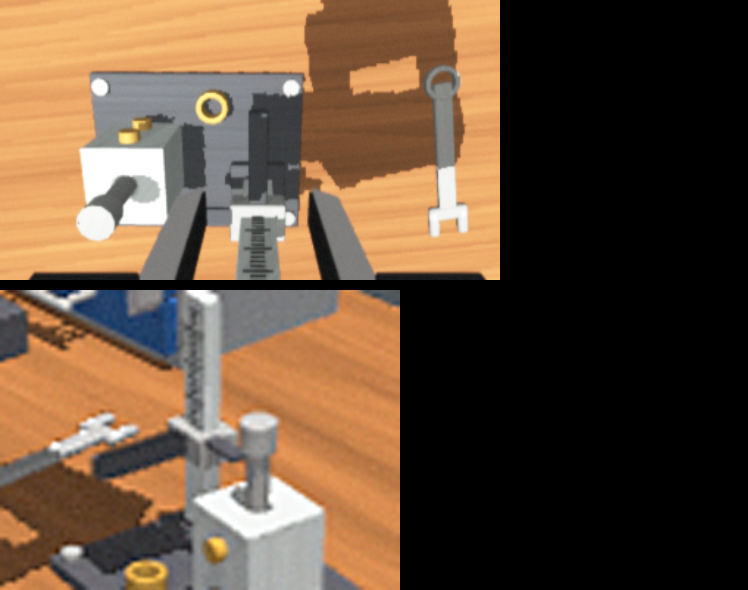

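Run:
```python
from h import *
s=monitor.get_state();a=np.radians(-6);X=np.array([np.cos(a),np.sin(a),0]);Y=np.array([-X[1],X[0],0]);B=np.array([495.6,77,0])
P=lambda x,y,z:B+X*x+Y*(y+45)+[0,0,z]
for z in(100,110,120,130):
    print(z,'wrist end',np.round(w2px('wrist',P(-59,55,z),s),1),'side crop end corners',[np.round((np.array(w2px('side',P(-59,y,z)))-[245,145])*4+[0,290]) for y in(48,62)],'blade tip',np.round((np.array(w2px('side',P(26,5,z)))-[245,145])*4+[0,290]))
print('rodtop',np.round((np.array(w2px('side',P(0,-45,152.3)))-[245,145])*4+[0,290]))
```

```text
100 wrist end [314.9 175.8] side crop end corners [array([102., 464.]), array([ 90., 456.])] blade tip [246. 454.]
110 wrist end [314.9 178. ] side crop end corners [array([101., 451.]), array([ 90., 443.])] blade tip [246. 441.]
120 wrist end [314.9 180.4] side crop end corners [array([101., 437.]), array([ 89., 429.])] blade tip [246. 427.]
130 wrist end [315.  182.9] side crop end corners [array([100., 423.]), array([ 89., 415.])] blade tip [246. 414.]
rodtop [261. 422.]
```

Scaled: 131 mm / 400 = 0.3275, 125 mm / 400 = 0.3125.

Request:
{"name": "jog_arm", "arguments": {
  "translation": [
    [0,-0.0013,0.1],
    [0,-0.0013,0.2],
    [0,-0.0013,0.275],
    [0,-0.0013,0.3125],
    [0,-0.0013,0.3275],
    [0,-0.0013,0.3275],
    [0,-0.0013,0.3275],
    [0,-0.0013,0.3275],
    [0,-0.0013,0.3275],
    [0,-0.0013,0.3275],
    [0,-0.0013,0.3275],
    [0,-0.0013,0.3275],
    [0,-0.0013,0.3275]
  ],
  "rot": [
    [0,0,0],
    [0,0,0],
    [0,0,0],
    [0,0,0],
    [0,0,0],
    [0,0,0],
    [0,0,0],
    [0,0,0],
    [0,0,0],
    [0,0,0],
    [0,0,0],
    [0,0,0],
    [0,0,0]
  ],
  "hand": [0.5,0.5,0.5,0.5,0.5,0.5,0.5,1.0,1.0,1.0,1.0,1.0,1.0]
}}

```text
time_s: 15.1
ee_pos: [468.7, 181.7, 77.3]
tool_rot: [[-0.994, 0.105, 0.001], [0.105, 0.994, 0.003], [-0.001, 0.003, -1.0]]
contact_force: [0.7, 6.0, -0.8]
opening: 13.5
grip_force: 30.0
```

Scaled: -46 mm / 400 = -0.115, 1.3 mm / 400 = 0.0033.

Request:
{"name": "jog_arm", "arguments": {
  "translation": [
    [0,0.0018,0],
    [0,0.0033,-0.0075],
    [0,0.0033,-0.0175],
    [0,0.0033,-0.0275],
    [0,0.0033,-0.0375],
    [0,0.0033,-0.0475],
    [0,0.0033,-0.0575],
    [0,0.0033,-0.0675],
    [0,0.0033,-0.0775],
    [0,0.0033,-0.0875],
    [0,0.0033,-0.0975],
    [0,0.0033,-0.1075],
    [0,0.0033,-0.115],
    [0,0.0033,-0.115],
    [0,0.0033,-0.115]
  ],
  "rot": [
    [0,0,0],
    [0,0,0],
    [0,0,0],
    [0,0,0],
    [0,0,0],
    [0,0,0],
    [0,0,0],
    [0,0,0],
    [0,0,0],
    [0,0,0],
    [0,0,0],
    [0,0,0],
    [0,0,0],
    [0,0,0],
    [0,0,0]
  ],
  "hand": [1,1,1,1,1,1,1,1,1,1,1,1,1,1,1]
}}

```text
time_s: 16.6
ee_pos: [468.7, 181.6, 123.7]
tool_rot: [[-0.995, 0.105, 0.0], [0.105, 0.995, 0.0], [-0.0, 0.0, -1.0]]
contact_force: [0.3, 3.1, 1.7]
opening: 13.7
grip_force: 30.0
```

Run:
```python
from h import *
ims=[cams.get_image('side') for _ in range(4)];jm=np.mean(ims,0).astype(np.uint8)
s=monitor.get_state();print(s['time_s'],s['ee_pos'],s['contact_force'])
u,v=map(int,w2px('side',[490,120,145]));print(u,v)
cv2.imwrite('pics/s5.png',jm[:,:,::-1])
cv2.imwrite('pics/c7.png',cv2.resize(jm[v-30:v+30,u-40:u+40],None,fx=10,fy=10,interpolation=0)[:,:,::-1])
a=np.radians(-6);X=np.array([np.cos(a),np.sin(a),0]);Y=np.array([-X[1],X[0],0]);B=np.array([495.6,77,0])
P=lambda x,y,z:B+X*x+Y*(y+45)+[0,0,z]
c=lambda p:np.round((np.array(w2px('side',p))-[u-40,v-30]+.5)*10,1)
print('rod',c(P(0,-45,152.3)))
for z in(142,147,152.3):print(z,'tip',c(P(26,5,z)),'hend',c(P(-59,48,z)),c(P(-59,62,z)))
```

```text
16.8 [468.6884037  181.65982555 123.55112474] [-0.01397083  3.67007124  2.87062601]
297 175
rod [536.7 334.8]
142 tip [501.5 272.4] hend [134.1 296.2] [104.8 276.3]
147 tip [501.6 255.1] hend [133.5 278.6] [104.2 258.9]
152.3 tip [501.8 236.6] hend [132.9 259.9] [103.5 240.3]
```

View pics/c7.png

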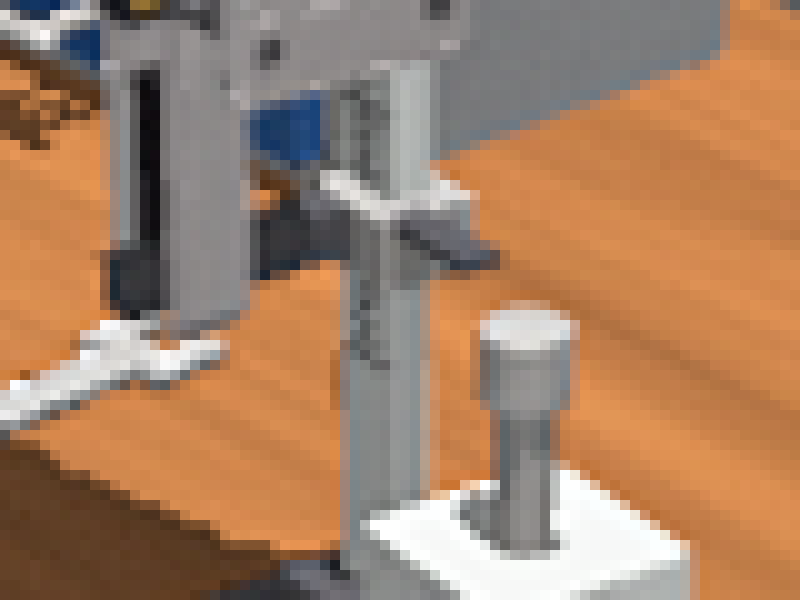

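Scaled: -40 mm / 400 = -0.1, -38 mm / 400 = -0.095.

Request:
{"name": "jog_arm", "arguments": {
  "translation": [
    [0,0,0],
    [0,0,0],
    [0,0,0],
    [0,0,-0.0375],
    [0,0,-0.0875],
    [0,0,-0.1],
    [0,0,-0.1],
    [0,0,-0.1],
    [0,0,-0.1],
    [0,0,-0.095],
    [0,0,-0.09],
    [0,0,-0.085],
    [0,0,-0.08],
    [0,0,-0.0775],
    [0,0,-0.0775],
    [0,0,-0.0775]
  ],
  "rot": [
    [0,0,0],
    [0,0,0],
    [0,0,0],
    [0,0,0],
    [0,0,0],
    [0,0,0],
    [0,0,0],
    [0,0,0],
    [0,0,0],
    [0,0,0],
    [0,0,0],
    [0,0,0],
    [0,0,0],
    [0,0,0],
    [0,0,0],
    [0,0,0]
  ],
  "hand": [0.7,0.7,0.7,0.7,0.7,1,1,1,1,1,1,1,1,1,1,1]
}}

```text
time_s: 18.4
ee_pos: [468.6, 181.5, 154.0]
tool_rot: [[-0.995, 0.105, 0.0], [0.105, 0.995, 0.0], [-0.0, 0.0, -1.0]]
contact_force: [-0.5, -0.2, -0.4]
opening: 0.7
grip_force: 0.0
```

Free reading about -0.5. Lower in small steps.

Scaled: 3.5 mm / 400 = 0.0088, 2.8 mm / 400 = 0.007.

Request:
{"name": "jog_arm", "arguments": {
  "translation": [
    [0,0,0.0018],
    [0,0,0.0035],
    [0,0,0.0053],
    [0,0,0.007],
    [0,0,0.0088],
    [0,0,0.0088],
    [0,0,0.0088]
  ],
  "rot": [
    [0,0,0],
    [0,0,0],
    [0,0,0],
    [0,0,0],
    [0,0,0],
    [0,0,0],
    [0,0,0]
  ],
  "hand": [1,1,1,1,1,1,1]
}}

```text
time_s: 19.1
ee_pos: [468.6, 181.5, 150.4]
tool_rot: [[-0.995, 0.105, -0.0], [0.105, 0.995, -0.0], [0.0, -0.0, -1.0]]
contact_force: [0.1, 0.4, -0.7]
opening: 0.5
grip_force: 0.0
```

Scaled: 0.9 mm / 400 = 0.0023, 0.6 mm / 400 = 0.0015.

Request:
{"name": "jog_arm", "arguments": {
  "translation": [
    [0,0,0.0008],
    [0,0,0.0015],
    [0,0,0.0023],
    [0,0,0.0023],
    [0,0,0.0023]
  ],
  "rot": [
    [0,0,0],
    [0,0,0],
    [0,0,0],
    [0,0,0],
    [0,0,0]
  ],
  "hand": [1,1,1,1,1]
}}

```text
time_s: 19.6
ee_pos: [468.6, 181.5, 149.6]
tool_rot: [[-0.995, 0.105, -0.0], [0.105, 0.995, 0.0], [0.0, 0.0, -1.0]]
contact_force: [-0.1, -0.0, -0.1]
opening: 0.6
grip_force: 0.0
```

Scaled: 0.9 mm / 400 = 0.0023, 0.6 mm / 400 = 0.0015.

Request:
{"name": "jog_arm", "arguments": {
  "translation": [
    [0,0,0.0008],
    [0,0,0.0015],
    [0,0,0.0023],
    [0,0,0.0023],
    [0,0,0.0023]
  ],
  "rot": [
    [0,0,0],
    [0,0,0],
    [0,0,0],
    [0,0,0],
    [0,0,0]
  ],
  "hand": [1,1,1,1,1]
}}

```text
time_s: 20.1
ee_pos: [468.6, 181.5, 148.7]
tool_rot: [[-0.995, 0.105, 0.0], [0.105, 0.995, -0.0], [-0.0, -0.0, -1.0]]
contact_force: [-0.7, 0.1, -0.9]
opening: 0.6
grip_force: 0.0
```

Scaled: 0.9 mm / 400 = 0.0023, 0.6 mm / 400 = 0.0015.

Request:
{"name": "jog_arm", "arguments": {
  "translation": [
    [0,0,0.0008],
    [0,0,0.0015],
    [0,0,0.0023],
    [0,0,0.0023],
    [0,0,0.0023]
  ],
  "rot": [
    [0,0,0],
    [0,0,0],
    [0,0,0],
    [0,0,0],
    [0,0,0]
  ],
  "hand": [1,1,1,1,1]
}}

```text
time_s: 20.6
ee_pos: [468.5, 181.5, 147.7]
tool_rot: [[-0.995, 0.105, -0.0], [0.105, 0.995, -0.0], [0.0, -0.0, -1.0]]
contact_force: [-0.3, 0.1, 1.0]
opening: 0.3
grip_force: 0.0
```

Scaled: 0.4 mm / 400 = 0.001, 0.2 mm / 400 = 0.0005.

Request:
{"name": "jog_arm", "arguments": {
  "translation": [
    [0,0,0.0005],
    [0,0,0.001],
    [0,0,0.001],
    [0,0,0.001]
  ],
  "rot": [
    [0,0,0],
    [0,0,0],
    [0,0,0],
    [0,0,0]
  ],
  "hand": [1,1,1,1]
}}

```text
time_s: 21.0
ee_pos: [468.6, 181.5, 147.4]
tool_rot: [[-0.995, 0.105, 0.0], [0.105, 0.995, 0.0], [-0.0, 0.0, -1.0]]
contact_force: [-0.0, 0.7, -0.6]
opening: 0.6
grip_force: 0.0
```

Run:
```python
from h import *
F=[];Z=[]
for i in range(5):
    cams.get_image('top'); s=monitor.get_state();F.append(s['contact_force'][2]);Z.append(s['ee_pos'][2])
print(np.round(F,2),np.round(Z,2),s['time_s'])
```

```text
[-0.15  0.4   0.32 -0.1   0.29] [147.37 147.38 147.38 147.39 147.38] 21.25
```

Scaled: 0.9 mm / 400 = 0.0023, 0.6 mm / 400 = 0.0015.

Request:
{"name": "jog_arm", "arguments": {
  "translation": [
    [0,0,0.0008],
    [0,0,0.0015],
    [0,0,0.0023],
    [0,0,0.0023],
    [0,0,0.0023]
  ],
  "rot": [
    [0,0,0],
    [0,0,0],
    [0,0,0],
    [0,0,0],
    [0,0,0]
  ],
  "hand": [1,1,1,1,1]
}}

```text
time_s: 21.75
ee_pos: [468.6, 181.5, 146.7]
tool_rot: [[-0.995, 0.105, 0.0], [0.105, 0.995, -0.0], [-0.0, -0.0, -1.0]]
contact_force: [-2.1, 0.0, 3.0]
opening: 0.6
grip_force: 1.4
```

```bash
cat > f.py <<'E'
from h import *
F=[];Z=[]
for i in range(4):
    cams.get_image('top'); s=monitor.get_state();F.append(s['contact_force'][2]);Z.append(s['ee_pos'][2])
print(np.round(F,2),np.round(Z,2),s['time_s'])
E
python3 f.py
```

```text
[3.61 2.47 2.47 2.35] [146.66 146.62 146.63 146.58] 21.95
```

Scaled: -100 mm / 400 = -0.25, -65 mm / 400 = -0.1625.

Request:
{"name": "jog_arm", "arguments": {
  "translation": [
    [0,0,-0.025],
    [0,0,-0.055],
    [-0.03,-0.075,-0.055],
    [-0.0625,-0.1625,-0.055],
    [-0.095,-0.25,-0.055],
    [-0.095,-0.25,-0.05],
    [-0.095,-0.25,-0.04],
    [-0.095,-0.25,-0.03],
    [-0.095,-0.25,-0.0225],
    [-0.095,-0.25,-0.0188],
    [-0.095,-0.25,-0.0188],
    [-0.095,-0.25,-0.0188]
  ],
  "rot": [
    [0,0,0],
    [0,0,0],
    [0,0,0],
    [0,0,0],
    [0,0,0],
    [0,0,0],
    [0,0,0],
    [0,0,0],
    [0,0,0],
    [0,0,0],
    [0,0,0],
    [0,0,0]
  ],
  "hand": [1,1,1,1,1,1,1,1,1,1,1,1]
}}

```text
time_s: 23.15
ee_pos: [495.9, 78.4, 154.0]
tool_rot: [[-0.995, 0.104, 0.0], [0.104, 0.995, 0.0], [-0.0, 0.0, -1.0]]
contact_force: [-0.7, 0.2, 0.4]
opening: 0.1
grip_force: 0.0
```

```bash
python3 f.py
```

```text
[-0.19 -0.08  0.08  0.32] [154.08 154.13 154.16 154.1 ] 23.35
```

Scaled: 1.2 mm / 400 = 0.003, 0.8 mm / 400 = 0.002.

Request:
{"name": "jog_arm", "arguments": {
  "translation": [
    [0,0,0.001],
    [0,0,0.002],
    [0,0,0.003],
    [0,0,0.003],
    [0,0,0.003]
  ],
  "rot": [
    [0,0,0],
    [0,0,0],
    [0,0,0],
    [0,0,0],
    [0,0,0]
  ],
  "hand": [1,1,1,1,1]
}}

```text
time_s: 23.85
ee_pos: [495.9, 78.0, 152.7]
tool_rot: [[-0.995, 0.105, -0.0], [0.105, 0.995, -0.0], [0.0, -0.0, -1.0]]
contact_force: [-0.3, -0.1, 0.2]
opening: 0.5
grip_force: 0.0
```

```bash
python3 f.py
```

```text
[-0.07  0.27  1.04  0.03] [152.73 152.73 152.78 152.76] 24.05
```

Request:
{"name": "jog_arm", "arguments": {
  "translation": [
    [0,0,0.0008],
    [0,0,0.0015],
    [0,0,0.0023],
    [0,0,0.0023],
    [0,0,0.0023]
  ],
  "rot": [
    [0,0,0],
    [0,0,0],
    [0,0,0],
    [0,0,0],
    [0,0,0]
  ],
  "hand": [1,1,1,1,1]
}}

```text
time_s: 24.55
ee_pos: [496.5, 78.0, 152.6]
tool_rot: [[-0.995, 0.105, 0.001], [0.105, 0.995, -0.0], [-0.001, 0.0, -1.0]]
contact_force: [0.5, -0.4, 4.3]
opening: 0.2
grip_force: 2.7
```

```bash
python3 f.py
```

```text
[5.34 5.04 5.94 5.01] [152.61 152.6  152.63 152.63] 24.75
```

Scaled: 100 mm / 400 = 0.25, 65 mm / 400 = 0.1625.

Request:
{"name": "jog_arm", "arguments": {
  "translation": [
    [0,0,-0.025],
    [0,0,-0.05],
    [0.03,0.075,-0.05],
    [0.0625,0.1625,-0.05],
    [0.095,0.25,-0.05],
    [0.095,0.25,-0.05],
    [0.095,0.25,-0.05],
    [0.095,0.25,0],
    [0.095,0.25,0.05],
    [0.095,0.25,0.07],
    [0.095,0.25,0.07],
    [0.095,0.25,0.07],
    [0.095,0.25,0.07],
    [0.095,0.25,0.07],
    [0.095,0.25,0.07],
    [0.095,0.25,0.07],
    [0.095,0.25,0.07]
  ],
  "rot": [
    [0,0,0],
    [0,0,0],
    [0,0,0],
    [0,0,0],
    [0,0,0],
    [0,0,0],
    [0,0,0],
    [0,0,0],
    [0,0,0],
    [0,0,0],
    [0,0,0],
    [0,0,0],
    [0,0,0],
    [0,0,0],
    [0,0,0],
    [0,0,0],
    [0,0,0]
  ],
  "hand": [1,1,1,1,0.6,0.6,0.6,0.6,0.6,0.6,0.6,0.6,0.6,1,1,1,1]
}}

```text
time_s: 26.45
ee_pos: [468.7, 181.7, 124.1]
tool_rot: [[-0.995, 0.105, 0.0], [0.105, 0.995, 0.0], [-0.0, 0.0, -1.0]]
contact_force: [-0.1, 0.5, 0.2]
opening: 14.0
grip_force: 30.0
```

```bash
python3 f.py; python3 -c "
from h import *
s=monitor.get_state();print(s['ee_pos'],s['contact_force'],s['opening'],s['grip_force'])"
```

```text
[0.83 0.87 1.61 0.61] [124.12 124.12 124.11 124.11] 26.65
[468.71380125 181.67376121 124.11482249] [-0.26085812  1.47503434  0.60550844] 13.781655821405346 29.99901831150055
```

Scaled: -6.2 mm / 400 = -0.0155, -5.5 mm / 400 = -0.0138.

Request:
{"name": "jog_arm", "arguments": {
  "translation": [
    [0,0,-0.005],
    [0,0,-0.01],
    [0,0,-0.0138],
    [0,0,-0.0155],
    [0,0,-0.0155],
    [0,0,-0.0155],
    [0,0,-0.0155]
  ],
  "rot": [
    [0,0,0],
    [0,0,0],
    [0,0,0],
    [0,0,0],
    [0,0,0],
    [0,0,0],
    [0,0,0]
  ],
  "hand": [1,1,1,1,1,1,1]
}}

```text
time_s: 27.35
ee_pos: [468.6, 181.6, 130.1]
tool_rot: [[-0.995, 0.105, 0.0], [0.105, 0.995, 0.0], [-0.0, 0.0, -1.0]]
contact_force: [3.0, 3.7, -5.7]
opening: 13.7
grip_force: 30.0
```

```bash
python3 f.py
```

```text
[-4.77 -4.25 -4.78 -4.11] [130.08 130.07 130.1  130.12] 27.55
```

Request:
{"name": "jog_arm", "arguments": {
  "translation": [
    [0,0,0.001],
    [0,0,0.001],
    [0,0,0.001],
    [0,0,0.001],
    [0,0,-0.0375],
    [0,0,-0.0875],
    [0,0,-0.1],
    [0,0,-0.1],
    [0,0,-0.1],
    [0,0,-0.09],
    [0,0,-0.08],
    [0,0,-0.07],
    [0,0,-0.0625],
    [0,0,-0.06],
    [0,0,-0.06],
    [0,0,-0.06]
  ],
  "rot": [
    [0,0,0],
    [0,0,0],
    [0,0,0],
    [0,0,0],
    [0,0,0],
    [0,0,0],
    [0,0,0],
    [0,0,0],
    [0,0,0],
    [0,0,0],
    [0,0,0],
    [0,0,0],
    [0,0,0],
    [0,0,0],
    [0,0,0],
    [0,0,0]
  ],
  "hand": [1,0.7,0.7,0.7,0.7,0.7,1,1,1,1,1,1,1,1,1,1]
}}

```text
time_s: 29.15
ee_pos: [468.7, 181.5, 154.2]
tool_rot: [[-0.995, 0.105, 0.0], [0.105, 0.995, 0.0], [-0.0, 0.0, -1.0]]
contact_force: [0.0, -0.5, 0.1]
opening: 0.4
grip_force: 0.0
```

```bash
python3 f.py
```

```text
[ 0.07 -0.79  0.17 -0.52] [154.27 154.3  154.28 154.25] 29.35
```

Step to 153.1, then to 152.5.

Scaled: 1.2 mm / 400 = 0.003, 0.8 mm / 400 = 0.002.

Request:
{"name": "jog_arm", "arguments": {
  "translation": [
    [0,0,0.001],
    [0,0,0.002],
    [0,0,0.003],
    [0,0,0.003],
    [0,0,0.003]
  ],
  "rot": [
    [0,0,0],
    [0,0,0],
    [0,0,0],
    [0,0,0],
    [0,0,0]
  ],
  "hand": [1,1,1,1,1]
}}

```text
time_s: 29.85
ee_pos: [468.6, 181.5, 152.9]
tool_rot: [[-0.995, 0.105, -0.0], [0.105, 0.995, 0.0], [0.0, -0.0, -1.0]]
contact_force: [-1.0, -0.2, 0.1]
opening: 0.4
grip_force: 0.0
```

```bash
python3 f.py
```

```text
[-1.34 -0.05 -0.27  0.63] [152.85 152.87 152.88 152.87] 30.05
```

Scaled: 0.6 mm / 400 = 0.0015, 0.4 mm / 400 = 0.001.

Request:
{"name": "jog_arm", "arguments": {
  "translation": [
    [0,0,0.0005],
    [0,0,0.001],
    [0,0,0.0015],
    [0,0,0.0015],
    [0,0,0.0015]
  ],
  "rot": [
    [0,0,0],
    [0,0,0],
    [0,0,0],
    [0,0,0],
    [0,0,0]
  ],
  "hand": [1,1,1,1,1]
}}

```text
time_s: 30.55
ee_pos: [468.6, 181.5, 152.5]
tool_rot: [[-0.995, 0.105, 0.0], [0.105, 0.995, 0.0], [-0.0, 0.0, -1.0]]
contact_force: [-1.6, 0.2, 2.4]
opening: 0.4
grip_force: 1.4
```

```bash
python3 f.py
```

```text
[2.71 2.82 2.66 3.28] [152.52 152.47 152.47 152.42] 30.75
```

Scaled: -80 mm / 400 = -0.2, -40 mm / 400 = -0.1.

Request:
{"name": "jog_arm", "arguments": {
  "translation": [
    [0,0,-0.025],
    [0,0,-0.1],
    [0,0,-0.2],
    [0,0,-0.2],
    [0,0,-0.2]
  ],
  "rot": [
    [0,0,0],
    [0,0,0],
    [0,0,0],
    [0,0,0],
    [0,0,0]
  ],
  "hand": [1,1,1,1,1]
}}

```text
time_s: 31.25
ee_pos: [469.2, 181.6, 233.5]
tool_rot: [[-0.995, 0.105, 0.003], [0.105, 0.995, 0.0], [-0.003, 0.001, -1.0]]
contact_force: [-0.2, -0.4, -0.4]
opening: 0.6
grip_force: 0.0
```

```bash
python3 -c "
from h import *
s=monitor.get_state();print(s['ee_pos'],s['contact_force']);print(ticket.close_job())"
```

```text
[469.21256215 181.59085412 233.47102586] [-0.20833909 -0.36821423 -0.43852787]
the job is handed in; nothing more can be done
None
```

The job is handed in at about 31 s: the rod is left standing on the bottomed piston, seated with about 12.5 N for a second (peak about 22 N), and the pointer was released level with its top to about 0.2 mm by fingertip touch, with no final picture taken.

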